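# Wedge the specimen plate level

## Robot

A 7-joint arm with a two-finger parallel gripper is mounted at the origin on the work surface. World frame = base frame: x ahead of the robot, y to its left, z up, the work surface at z = 0. Lengths are in m, angles in degrees, forces in N, time in s.
With the tool pointing down it reaches from about 0.425 to 1.025 m from the base axis. Payload 9.4 kg.
Tool frame: the origin (TCP) lies midway between the tips of the shut fingers; the grasp point (between the pads) lies arm.grip_depth behind it (arm.grip_depth is the distance from the TCP to the grasp point, in m); z points along the fingers, y is the direction in which the jaws open and shut (so a half turn about z gives the same grasp; the last joint's range is limited). The gripper opens to 85 mm and grips with 20 to 120 N. Pads are 22 mm wide; open, the fingers measure 114 mm over their backs; the gripper's body (76 mm by 85 mm) begins 54 mm behind the grasp point. The pads swing forward as they close: fully open they stand 13 mm farther back than shut.
Start: joints at [67.569, 34.337, -0.143, 91.639, 0.103, 54.024, -4.572], TCP at [0.224, -0.689, 0.231] pointing down, gripper open.
Joint ranges: [-147.43, 147.43], [-19.82, 112.94], [-74.19, 73.91], [6.32, 146.72], [-59.91, 239.91], [6.04, 106.73], [-150.56, 150.56]. Speed limits (degrees/s): [127.2, 127.2, 172.46, 172.46, 180, 180, 180].

## Interface

Orientations are given as [roll, pitch, yaw] about the fixed x, y, z axes, in that order (R = Rz(yaw) Ry(pitch) Rx(roll)).
In Python, from station import arm gives the robot as it stands.
- The arm moves only by the shell command python3 -m jog 'ROWS' [OPENING] [FORCE]. ROWS is JSON, a list of rows, each an object of numbers: "tx", "ty", "tz": the shift along the tool's x, y, z in m; "ax", "ay", "az": the turn, a rotation vector about the tool's x, y, z in degrees. In form: [{"tx": .., "ty": .., "tz": .., "ax": .., "ay": .., "az": ..}, ...]. A call has 1 to 12 rows; each row shifts and turns the commanded pose from where the row before left it, along the tool's axes as they then stand; what a row does not reach is not made up. A row lasts 1/12 s, in which the tool goes at most 41.7 mm and 7.16 degrees, less where a joint would pass 70% of its speed; a pose out of reach is approached as far as the arm can. A call with a gripper value outside its range is refused whole. OPENING is the closure, from -1 (fully open) to 1 (shut), set as the call begins (- or left out, the last holds). The fingers move at their own pace and stop on an object; FORCE is the grip in N (left out, the last holds). Time passes only in rows, so rows that do not move let the fingers close. It gives the time, the measured TCP pose, the force and the opening at its end, in the units of the state.
- arm.observe(): the state, without advancing time (a new reading comes with each control period).
- arm.read_camera(name): name is "side" or "top"; returns the picture (384x512x3 uint8, blue, green, red); there is no depth.
- arm.calibration(name): a dict with "camera_matrix" (3x3 intrinsics, pixels), "distortion" ([k1, k2, p1, p2, k3] as OpenCV has them; the pictures are not rectified), "xyz" and "rotation" of the camera in the world. Camera axes: x right, y up, looking along -z (the intrinsics and any distortion apply to the point x, -y, -z); pixel columns grow to the right and rows downward; lengths in m; the calibration is good to about 2 mm. A picture is of the moment at which its call begins. calibration takes no time and is no camera call.
- arm.job_done(): hands the job in, once; it reports no verdict.
The state is a dict: "time": time; "qpos": joint angles; "dq": joint speeds; "effort": joint torques, N m; "ee_pos": TCP position; "tcp_rot": TCP orientation; "ft_force": force on the tool from outside, world axes, zero at the start; "wrist_torque": the same for the moment, N m; "grip_width": opening from 0.0 (shut) to 1.0 (fully open).
Only numpy, scipy, OpenCV 4.12 (cv2) and the standard library are available. Lean on these libraries where they do the work, as an engineer would, in place of code of your own. Each camera call takes 0.05 s, during which the arm holds its last target.

## Task

The hinged metal plate that carries the purple rock sags at its free edge. Take the tall wooden wedge (not the thin one and not the plain block) and slide it, thin end first and flat on the bench, straight under the middle of that free edge until the plate's top is level with the black top of the little post beside it. Leave the wedge there, holding the plate up.

Things in the scene. Friction and masses are not known exactly. Their poses are not given: they have to be found in the camera images.
- wedge_center (a point): Tall wooden wedge, flat on the bench, 150 mm long, 40 wide. Point: mid-length, mid-width, 20 mm above its underside. x points to the thin end (toe, x=+75, 4 mm thick), z up. Top slopes up 3 mm per 10 mm to 40 mm at x=-45; flat 40 mm high heel with upright sides, x=-75 to -45: grip there. 0.12 kg. Of the same wood nearby: a thin wedge (heel 18 mm, too low) and a plain block 100x40x30.
- plate_edge (a point): Aluminium plate 120 wide, 200 long, 8 mm thick, purple rock fixed on it, hinged at its far end. Point: middle of the free edge, on the upper surface. x along that edge, y towards the hinge, z out of the top. At the start it is 18 mm above the bench (gap below 10 mm). It lifts freely and sinks by its weight, 3 N at the edge.
- mark (a point): Height mark: black flat top of a 14 mm square post beside one corner of the plate's free edge. Point: centre of its top, 36 mm above the bench. x parallel to the free edge, y level from free edge to hinge (the way to push the wedge), z up. The free edge's middle is at x=-78, y=-10 mm in these axes.
- stand: Dark steel stand fixed to the bench, carrying the hinge and post. Origin: on the bench below the middle of the free edge; axes as the mark's. Two rest pegs 50 mm in from the edge leave a 90 mm wide lane for the wedge. When level, the gap under the edge is 28 mm and the wedge's toe is 80 mm in, its centre 5 mm past the edge. Friction keeps a released wedge in place.
Mind the look-alikes: they are no part of the job. Leave any green or pink look-alike of the part that bears wedge_center alone.

How it is judged:
By the outcome, as a careful person would: the job done as asked, in the order asked, and still so for the second after the job is handed in, with the robot touching nothing.
It also fails if it takes over 40 s, if anything falls off the work surface, if the arm or the gripper's body presses on something with over 40 N, if the wrist force passes 120 N, or if a joint passes its speed limit or range.

## Working session

There is one attempt and no reset: what is moved stays moved. The work goes in short steps, Python scripts to look and compute and a shell command to move; the robot and the scene stay as the last step left them, time stands still between calls to the robot, and variables do not carry over. Pictures are saved under pics/ and viewed, and the job is handed in when it is done.

```bash
ls; mkdir -p pics; python3 - <<'E'
from station import arm
import cv2
print(arm.observe(), arm.grip_depth)
for n in("side","top"):
    im=arm.read_camera(n); cv2.imwrite(f"pics/{n}0.png",im)
    print(arm.calibration(n))
E
```

```text
pics
{'time': 0.0, 'qpos': array([67.56762857, 34.38431638, -0.14686881, 91.67976243,  0.10190991,
       54.02550056, -4.57216428]), 'dq': array([-0.10896914, -0.04974811, -0.05546449, -0.02433301, -0.040543  ,
        0.02949531, -0.06158472]), 'effort': array([-1.49652256e-03, -7.76461458e+01,  1.56340633e+00, -2.58008355e+01,
        1.21439205e-02,  9.08233866e-03,  1.75358156e-05]), 'ee_pos': array([ 0.22434779, -0.6889199 ,  0.23042648]), 'tcp_rot': array([-1.79910792e+02,  6.56923039e-03,  1.80414121e+01]), 'ft_force': array([-0.27631198, -0.05956664, -0.83511455]), 'wrist_torque': array([-0.03282982, -0.01149745, -0.03017738]), 'grip_width': 1.0054563153775333} 0.0187
{'camera_matrix': array([[416.6346671 ,   0.        , 254.06121672],
       [  0.        , 416.6346671 , 189.14737244],
       [  0.        ,   0.        ,   1.        ]]), 'distortion': array([0.04324176, 0.        , 0.        , 0.        , 0.        ]), 'xyz': array([0.22040362, 0.6694547 , 0.6440695 ]), 'rotation': array([  55.32792141,   -1.27721648, -159.75188203])}
{'camera_matrix': array([[362.20142106,   0.        , 251.59758608],
       [  0.        , 362.20142106, 190.62457733],
       [  0.        ,   0.        ,   1.        ]]), 'distortion': array([0.01212704, 0.        , 0.        , 0.        , 0.        ]), 'xyz': array([ 0.39988944, -0.10294463,  0.92637748]), 'rotation': array([  5.87964878,   0.0987607 , -88.46191186])}
```

View pics/side0.png

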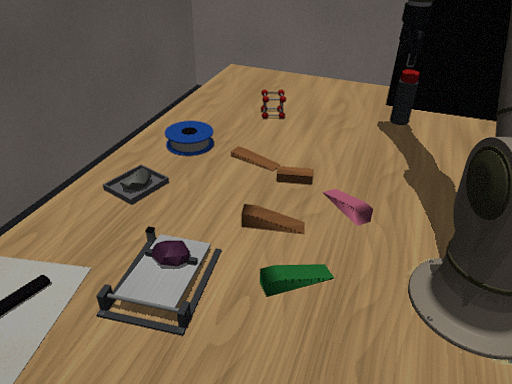

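View pics/top0.png

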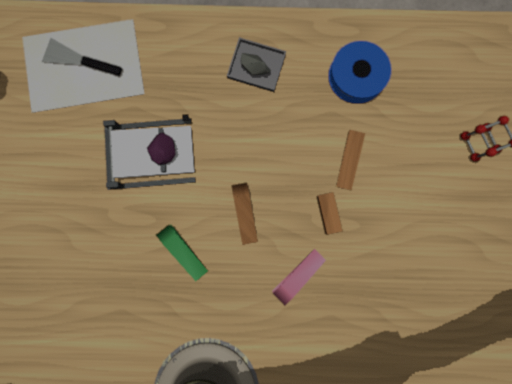

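The top view shows the tall wedge at about (245,213), the plate at (152,152) with its free edge on the right at x≈194, and the mark post at (187,120). The green and pink ones are decoys. Zooming in next.

```bash
cat > h.py <<'E'
import numpy as np, cv2
from scipy.spatial.transform import Rotation as R
from station import arm
def cam(n):
    c=arm.calibration(n); return np.array(c["camera_matrix"]),np.array(c["distortion"]),np.array(c["xyz"]),R.from_euler("xyz",c["rotation"],degrees=True).as_matrix()
def ray(n,px):
    K,d,o,M=cam(n)
    u=cv2.undistortPoints(np.array(px,float).reshape(-1,1,2),K,d).reshape(-1,2)
    v=np.c_[u[:,0],-u[:,1],-np.ones(len(u))]@M.T
    return o,v
def onz(n,px,z):
    o,v=ray(n,px); return o+v*((z-o[2])/v[:,2])[:,None]
def proj(n,P):
    K,d,o,M=cam(n); q=(np.array(P,float).reshape(-1,3)-o)@M; q=q*[1,-1,-1]
    return cv2.projectPoints(q,np.zeros(3),np.zeros(3),K,d)[0].reshape(-1,2)
def crop(src,dst,x,y,w,h,s):
    im=cv2.imread(src)[y:y+h,x:x+w]; cv2.imwrite(dst,cv2.resize(im,None,fx=s,fy=s,interpolation=cv2.INTER_CUBIC))
E
python3 - <<'E'
from h import *
crop("pics/top0.png","pics/c1.png",90,100,190,150,4)
crop("pics/side0.png","pics/c2.png",90,190,240,150,3)
for n in("top","side"): print(n,proj(n,[[.4,0,0],[.4,.2,0]]))
E
```

```text
top [[211.7877945  226.79918214]
 [133.20501222 224.72019215]]
side [[275.84336983 250.74692569]
 [243.12277273 319.85493452]]
```

View pics/c1.png

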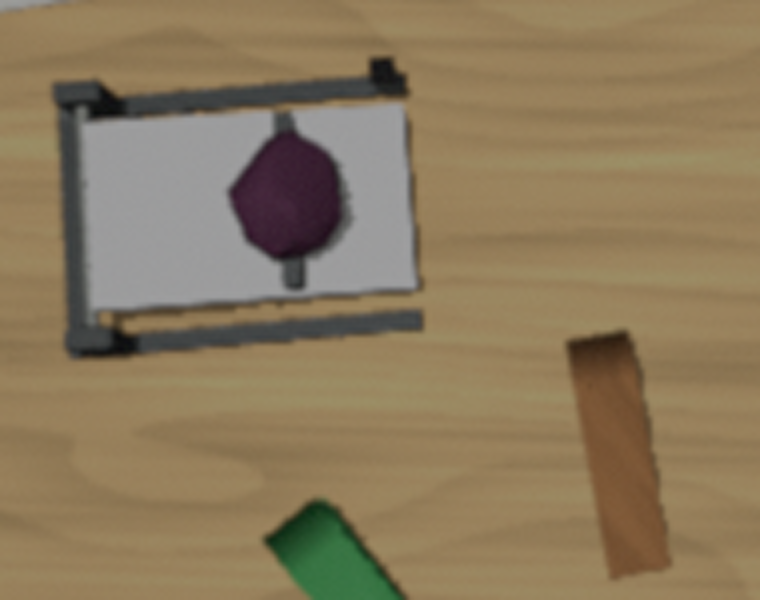

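View pics/c2.png

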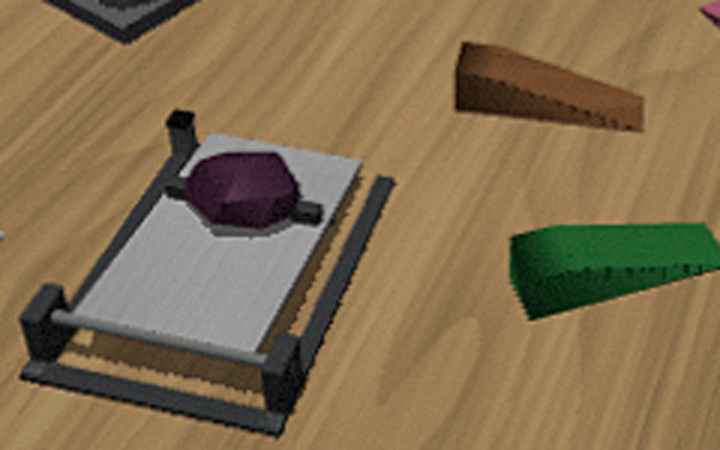

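```bash
python3 - <<'E'
from h import *
f=lambda l:[(90+(a)/4-.375,100+b/4-.375) for a,b in l]
g=lambda l:[(90+(a)/3-.33,190+b/3-.33) for a,b in l]
np.set_printoptions(precision=4,suppress=True)
he=onz("top",f([(568,343),(627,331)]),.04); to=onz("top",f([(612,578),(670,567)]),.004)
print("heel",he,np.linalg.norm(he[1]-he[0])); print("toe",to,np.linalg.norm(to[1]-to[0]))
a,b=he.mean(0),to.mean(0); d=(b-a)[:2]; print("len",np.linalg.norm(d),"yaw toe",np.degrees(np.arctan2(d[1],d[0])),"centre",(a+b)/2)
print("side heel", onz("side",g([(460,42)]),.04), "side heel bottom",onz("side",g([(456,110)]),0),"toe corner",onz("side",g([(643,131)]),0))
pe=onz("top",f([(405,103),(420,290)]),.018);print("edge",pe,np.linalg.norm(pe[1]-pe[0]),pe.mean(0))
e=pe[0]-pe[1]; print("edge dir deg",np.degrees(np.arctan2(e[1],e[0])))
pes=onz("side",g([(209,134),(361,160)]),.018);print("edge side",pes,np.linalg.norm(pes[1]-pes[0]),pes.mean(0))
print("mark",onz("top",f([(382,69)]),.036),onz("side",g([(181,117)]),.036))
# rails
r=onz("top",f([(423,320),(130,343)]),.0); e=r[1]-r[0]; print("rail",r,np.degrees(np.arctan2(e[1],e[0])))
h=onz("top",f([(78,108),(95,310)]),.03);e=h[0]-h[1];print("hinge",h,np.degrees(np.arctan2(e[1],e[0])))
# wedge mask
for n in("top","side"):
    im=cv2.imread(f"pics/{n}0.png");hsv=cv2.cvtColor(im,cv2.COLOR_BGR2HSV)
    m=cv2.inRange(hsv,(5,95,20),(14,255,170))
    k,l,s,c=cv2.connectedComponentsWithStats(m)
    for i in range(1,k):
        if s[i,4]>150: print(n,s[i],c[i])
E
```

```text
heel [[ 0.5028 -0.0494  0.04  ]
 [ 0.5112 -0.0855  0.04  ]] 0.037087094072312816
toe [[ 0.3587 -0.0798  0.004 ]
 [ 0.3665 -0.1162  0.004 ]] 0.03720625830176642
len 0.14760644122257816 yaw toe -168.06207529480693 centre [ 0.4348 -0.0828  0.022 ]
side heel [[ 0.5135 -0.0866  0.04  ]] side heel bottom [[ 0.5025 -0.0506  0.    ]] toe corner [[ 0.3562 -0.0815  0.    ]]
edge [[0.6576 0.0615 0.018 ]
 [0.5366 0.0467 0.018 ]] 0.12184296024150834 [0.5971 0.0541 0.018 ]
edge dir deg 6.966723535686258
edge side [[0.6571 0.0644 0.018 ]
 [0.5386 0.0488 0.018 ]] 0.11954259902154597 [0.5978 0.0566 0.018 ]
mark [[0.674  0.0737 0.036 ]] [[0.6737 0.0727 0.036 ]]
rail [[0.5199 0.0469 0.    ]
 [0.4999 0.2345 0.    ]] 96.0706390052552
hinge [[0.6452 0.2658 0.03  ]
 [0.5168 0.2467 0.03  ]] 8.45075544391775
top [337 131  27  58 780] [350.0756 158.941 ]
top [233 184  23  60 803] [244.4047 213.0411]
top [318 193  24  41 551] [328.7586 212.7477]
side [231 147  83  37 911] [273.9363 166.0977]
side [242 204  62  30 965] [270.9585 219.7451]
```

```bash
python3 -m jog '[{"tx":0.0186,"ty":-0.0211},{"tx":0.0186,"ty":-0.0211},{"tx":0.0186,"ty":-0.0211},{"tx":0.0186,"ty":-0.0211},{"tx":0.0186,"ty":-0.0211},{"tx":0.0186,"ty":-0.0211},{"tx":0.0186,"ty":-0.0211},{"tx":0.0186,"ty":-0.0211},{"tx":0.0186,"ty":-0.0211},{"tx":0.0186,"ty":-0.0211},{"tx":0.0186,"ty":-0.0211},{"tx":0.0186,"ty":-0.0211}]' -1 40
python3 -m jog '[{"tx":0.0186,"ty":-0.0211},{"tx":0.0186,"ty":-0.0211},{"tx":0.0186,"ty":-0.0211},{"tx":0.0186,"ty":-0.0211},{"tx":0.0186,"ty":-0.0211},{"tx":0.0186,"ty":-0.0211},{"tx":0.0186,"ty":-0.0211},{"tx":0.0186,"ty":-0.0211},{"tx":0.0186,"ty":-0.0211},{"tx":0.0186,"ty":-0.0211},{"tx":0.0186,"ty":-0.0211},{"tx":0.0186,"ty":-0.0211}]'
python3 -c "
from station import arm;s=arm.observe();print(s['qpos'],s['tcp_rot'])"
```

```text
[67.56950675 34.38112008 -0.14522299 91.67775904  0.1024817  54.02471532
 -4.57149779] [-1.79916867e+02  7.49077300e-03  1.80391751e+01]validation failed for argument at $[0]...
validation failed for argument at $[0]...
```

```bash
python3 -m jog '[{"tx":0.0186,"ty":-0.0211,"tz":0,"ax":0,"ay":0,"az":0},{"tx":0.0186,"ty":-0.0211,"tz":0,"ax":0,"ay":0,"az":0},{"tx":0.0186,"ty":-0.0211,"tz":0,"ax":0,"ay":0,"az":0},{"tx":0.0186,"ty":-0.0211,"tz":0,"ax":0,"ay":0,"az":0},{"tx":0.0186,"ty":-0.0211,"tz":0,"ax":0,"ay":0,"az":0},{"tx":0.0186,"ty":-0.0211,"tz":0,"ax":0,"ay":0,"az":0},{"tx":0.0186,"ty":-0.0211,"tz":0,"ax":0,"ay":0,"az":0},{"tx":0.0186,"ty":-0.0211,"tz":0,"ax":0,"ay":0,"az":0},{"tx":0.0186,"ty":-0.0211,"tz":0,"ax":0,"ay":0,"az":0},{"tx":0.0186,"ty":-0.0211,"tz":0,"ax":0,"ay":0,"az":0},{"tx":0.0186,"ty":-0.0211,"tz":0,"ax":0,"ay":0,"az":0},{"tx":0.0186,"ty":-0.0211,"tz":0,"ax":0,"ay":0,"az":0}]' -1 40
python3 -c "
from station import arm;s=arm.observe();print(s['qpos'],s['tcp_rot'])"
```

```text
time: 1.1
ee_pos: [0.3585, -0.3781, 0.2311]
tcp_rot: [-180.0, 0.0, 18.0]
ft_force: [0.5, 0.5, 0.3]
grip_width: 1.0
[ 41.76555829  20.46362651  -1.97311039 118.12419418   1.04212083
  41.45170547 -32.8285569 ] [-1.79979994e+02  1.26961380e-02  1.80359794e+01]
```

```bash
python3 -m jog '[{"tx":0.0186,"ty":-0.0211,"tz":0,"ax":0,"ay":0,"az":0},{"tx":0.0186,"ty":-0.0211,"tz":0,"ax":0,"ay":0,"az":0},{"tx":0.0186,"ty":-0.0211,"tz":0,"ax":0,"ay":0,"az":0},{"tx":0.0186,"ty":-0.0211,"tz":0,"ax":0,"ay":0,"az":0},{"tx":0.0186,"ty":-0.0211,"tz":0,"ax":0,"ay":0,"az":0},{"tx":0.0186,"ty":-0.0211,"tz":0,"ax":0,"ay":0,"az":0},{"tx":0.0186,"ty":-0.0211,"tz":0,"ax":0,"ay":0,"az":0},{"tx":0.0186,"ty":-0.0211,"tz":0,"ax":0,"ay":0,"az":0},{"tx":0.0186,"ty":-0.0211,"tz":0,"ax":0,"ay":0,"az":0},{"tx":0.0186,"ty":-0.0211,"tz":0,"ax":0,"ay":0,"az":0},{"tx":0.0186,"ty":-0.0211,"tz":0,"ax":0,"ay":0,"az":0},{"tx":0.0186,"ty":-0.0211,"tz":0,"ax":0,"ay":0,"az":0}]'
python3 -m jog '[{"tx":0,"ty":0,"tz":0,"ax":0,"ay":0,"az":-7},{"tx":0,"ty":0,"tz":0,"ax":0,"ay":0,"az":-7},{"tx":0,"ty":0,"tz":0,"ax":0,"ay":0,"az":-7},{"tx":0,"ty":0,"tz":0,"ax":0,"ay":0,"az":-7},{"tx":0,"ty":0,"tz":0,"ax":0,"ay":0,"az":-7},{"tx":0,"ty":0,"tz":0,"ax":0,"ay":0,"az":-7},{"tx":0,"ty":0,"tz":0,"ax":0,"ay":0,"az":-7},{"tx":0,"ty":0,"tz":0,"ax":0,"ay":0,"az":-7},{"tx":0,"ty":0,"tz":0,"ax":0,"ay":0,"az":-7},{"tx":0,"ty":0,"tz":0,"ax":0,"ay":0,"az":-7},{"tx":0,"ty":0,"tz":0,"ax":0,"ay":0,"az":-7},{"tx":0,"ty":0,"tz":0,"ax":0,"ay":0,"az":-7}]'
python3 -m jog '[{"tx":0,"ty":0,"tz":0,"ax":0,"ay":0,"az":-7},{"tx":0,"ty":0,"tz":0,"ax":0,"ay":0,"az":-7},{"tx":0,"ty":0,"tz":0,"ax":0,"ay":0,"az":-7},{"tx":0,"ty":0,"tz":0,"ax":0,"ay":0,"az":-7},{"tx":0,"ty":0,"tz":0,"ax":0,"ay":0,"az":-7},{"tx":0,"ty":0,"tz":0,"ax":0,"ay":0,"az":-7},{"tx":0,"ty":0,"tz":0,"ax":0,"ay":0,"az":-7},{"tx":0,"ty":0,"tz":0,"ax":0,"ay":0,"az":-7},{"tx":0,"ty":0,"tz":0,"ax":0,"ay":0,"az":-7},{"tx":0,"ty":0,"tz":0,"ax":0,"ay":0,"az":-7},{"tx":0,"ty":0,"tz":0,"ax":0,"ay":0,"az":-7},{"tx":0,"ty":0,"tz":0,"ax":0,"ay":0,"az":-7}]'
python3 -c "
from station import arm;s=arm.observe();print(s['qpos'],s['tcp_rot'],s['ee_pos'])"
```

```text
time: 2.1
ee_pos: [0.4923, -0.0683, 0.2311]
tcp_rot: [-180.0, 0.0, 18.0]
ft_force: [0.8, -0.3, -0.3]
grip_width: 0.997
time: 3.1
ee_pos: [0.4919, -0.0697, 0.2311]
tcp_rot: [-180.0, -0.0, 102.4]
ft_force: [-0.0, 0.2, 0.4]
grip_width: 0.996
time: 4.1
ee_pos: [0.4919, -0.0698, 0.2311]
tcp_rot: [-180.0, -0.0, -173.6]
ft_force: [0.5, 0.2, -0.4]
grip_width: 0.997
[ 38.4298854   25.70562991 -50.37166539 118.94524159  27.02514896
  47.32514448  68.30735588] [-1.79999045e+02 -2.71488681e-02 -1.73624964e+02] [ 0.49190252 -0.06978134  0.23108989]
```

```bash
python3 -m jog '[{"tx":-0.001,"ty":0,"tz":0,"ax":0,"ay":0,"az":-5.9},{"tx":0,"ty":0,"tz":0.025,"ax":0,"ay":0,"az":0},{"tx":0,"ty":0,"tz":0.025,"ax":0,"ay":0,"az":0},{"tx":0,"ty":0,"tz":0.025,"ax":0,"ay":0,"az":0},{"tx":0,"ty":0,"tz":0.025,"ax":0,"ay":0,"az":0},{"tx":0,"ty":0,"tz":0.025,"ax":0,"ay":0,"az":0},{"tx":0,"ty":0,"tz":0,"ax":0,"ay":0,"az":0},{"tx":0,"ty":0,"tz":0,"ax":0,"ay":0,"az":0}]'
python3 - <<'E'
from h import *
s=arm.observe();print(s['qpos'],s['tcp_rot'],s['ee_pos'])
cv2.imwrite("pics/side1.png",arm.read_camera("side"));cv2.imwrite("pics/top1.png",arm.read_camera("top"))
a=cv2.resize(cv2.imread("pics/side1.png")[100:300,180:340],None,fx=2.5,fy=2.5);b=cv2.resize(cv2.imread("pics/top1.png")[110:310,170:330],None,fx=2.5,fy=2.5)
cv2.imwrite("pics/c3.png",np.hstack([a,b]))
E
```

```text
time: 4.77
ee_pos: [0.4924, -0.0692, 0.1057]
tcp_rot: [179.9, -0.1, -168.0]
ft_force: [0.8, -0.4, 0.2]
grip_width: 1.0
[ 29.73775385  35.51322019 -40.69130968 125.56768812  42.79252077
  33.81976348  59.10876949] [ 1.79944058e+02 -1.47425417e-01 -1.68012811e+02] [ 0.49244506 -0.06917739  0.10567474]
```

View pics/c3.png

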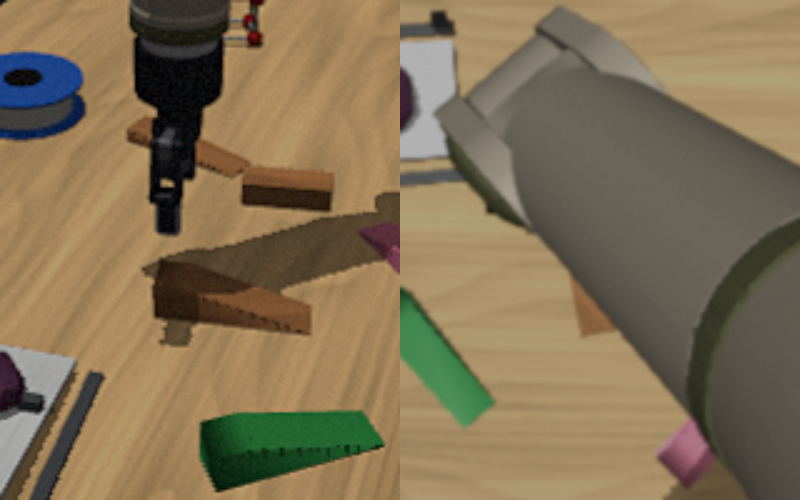

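The side view shows the open gripper centred over the wedge's heel, at (170,290) in the crop. I'll go down and grip.

```bash
python3 -m jog '[{"tx":0,"ty":0,"tz":0.02,"ax":0,"ay":0,"az":0},{"tx":0,"ty":0,"tz":0.02,"ax":0,"ay":0,"az":0},{"tx":0,"ty":0,"tz":0.02,"ax":0,"ay":0,"az":0},{"tx":0,"ty":0,"tz":0.02,"ax":0,"ay":0,"az":0},{"tx":0,"ty":0,"tz":0.01,"ax":0,"ay":0,"az":0},{"tx":0,"ty":0,"tz":0.006,"ax":0,"ay":0,"az":0},{"tx":0,"ty":0,"tz":0,"ax":0,"ay":0,"az":0},{"tx":0,"ty":0,"tz":0,"ax":0,"ay":0,"az":0}]'
python3 - <<'E'
from h import *
s=arm.observe();print(s['qpos'],s['tcp_rot'],s['ee_pos'])
cv2.imwrite("pics/side2.png",arm.read_camera("side"))
crop("pics/side2.png","pics/c4.png",200,150,150,110,5)
E
```

```text
time: 5.53
ee_pos: [0.4938, -0.0696, 0.0112]
tcp_rot: [-180.0, 0.1, -168.1]
ft_force: [-0.3, -0.1, 0.5]
grip_width: 1.0
[ 20.43642892  42.99828883 -27.65302188 128.55597662  58.51017853
  21.81038887  44.83919678] [-1.79966495e+02  7.28957776e-02 -1.68071904e+02] [ 0.49380137 -0.06958858  0.01119836]
```

View pics/c4.png

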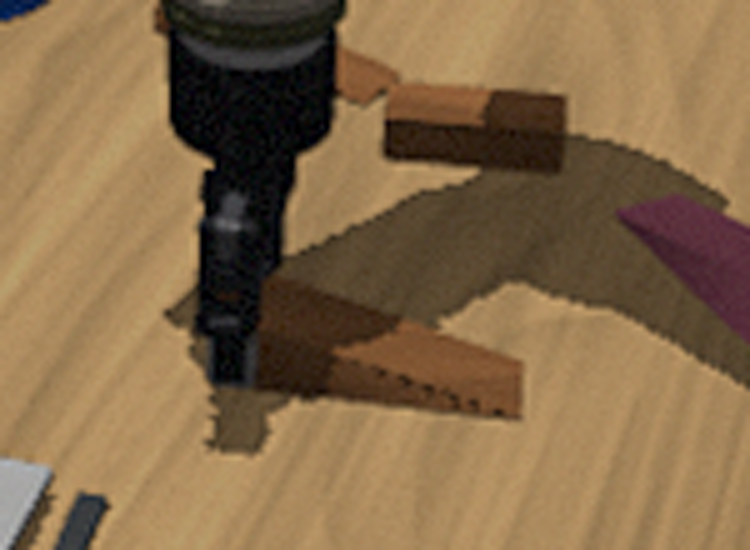

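```bash
python3 -m jog '[{"tx":0,"ty":0,"tz":0.003,"ax":0,"ay":0,"az":0},{"tx":0,"ty":0,"tz":0,"ax":0,"ay":0,"az":0},{"tx":0,"ty":0,"tz":0,"ax":0,"ay":0,"az":0}]' -1 40
python3 -m jog '[{"tx":0,"ty":0,"tz":0,"ax":0,"ay":0,"az":0},{"tx":0,"ty":0,"tz":0,"ax":0,"ay":0,"az":0},{"tx":0,"ty":0,"tz":0,"ax":0,"ay":0,"az":0},{"tx":0,"ty":0,"tz":0,"ax":0,"ay":0,"az":0},{"tx":0,"ty":0,"tz":0,"ax":0,"ay":0,"az":0},{"tx":0,"ty":0,"tz":0,"ax":0,"ay":0,"az":0},{"tx":0,"ty":0,"tz":0,"ax":0,"ay":0,"az":0},{"tx":0,"ty":0,"tz":0,"ax":0,"ay":0,"az":0}]' 1 40
python3 -m jog '[{"tx":0,"ty":0,"tz":0,"ax":0,"ay":0,"az":0},{"tx":0,"ty":0,"tz":0,"ax":0,"ay":0,"az":0},{"tx":0,"ty":0,"tz":0,"ax":0,"ay":0,"az":0}]' 1 40
```

```text
time: 5.83
ee_pos: [0.4933, -0.0697, 0.0076]
tcp_rot: [-180.0, 0.0, -168.1]
ft_force: [-0.2, -0.3, 0.6]
grip_width: 1.003
time: 6.5
ee_pos: [0.4931, -0.0695, 0.0074]
tcp_rot: [-180.0, 0.0, -168.1]
ft_force: [-0.1, -0.9, 4.4]
grip_width: 0.462
time: 6.75
ee_pos: [0.4931, -0.0695, 0.0074]
tcp_rot: [-180.0, 0.0, -168.1]
ft_force: [-1.0, 0.9, 5.7]
grip_width: 0.461
```

```bash
python3 -m jog '[{"tx":0,"ty":0,"tz":-0.01,"ax":0,"ay":0,"az":0},{"tx":0,"ty":0,"tz":-0.015,"ax":0,"ay":0,"az":0},{"tx":0,"ty":0,"tz":-0.015,"ax":0,"ay":0,"az":3},{"tx":0,"ty":0,"tz":0,"ax":0,"ay":0,"az":6},{"tx":0,"ty":0,"tz":0,"ax":0,"ay":0,"az":6},{"tx":0,"ty":0,"tz":0,"ax":0,"ay":0,"az":6},{"tx":0,"ty":0,"tz":0,"ax":0,"ay":0,"az":6},{"tx":0,"ty":0,"tz":0,"ax":0,"ay":0,"az":6},{"tx":0,"ty":0,"tz":0,"ax":0,"ay":0,"az":6},{"tx":0,"ty":0,"tz":0,"ax":0,"ay":0,"az":6},{"tx":0,"ty":0,"tz":0,"ax":0,"ay":0,"az":6},{"tx":0,"ty":0,"tz":0,"ax":0,"ay":0,"az":6}]'
python3 -m jog '[{"tx":0,"ty":0,"tz":0,"ax":0,"ay":0,"az":6},{"tx":0,"ty":0,"tz":0,"ax":0,"ay":0,"az":6},{"tx":0,"ty":0,"tz":0,"ax":0,"ay":0,"az":6},{"tx":0,"ty":0,"tz":0,"ax":0,"ay":0,"az":6},{"tx":0,"ty":0,"tz":0,"ax":0,"ay":0,"az":6},{"tx":0,"ty":0,"tz":0,"ax":0,"ay":0,"az":6},{"tx":0,"ty":0,"tz":0,"ax":0,"ay":0,"az":3},{"tx":0,"ty":0,"tz":0,"ax":0,"ay":0,"az":0},{"tx":0,"ty":0,"tz":0,"ax":0,"ay":0,"az":0}]'
python3 -c "
from station import arm;s=arm.observe();print(s['qpos'],s['tcp_rot'],s['ee_pos'])"
```

```text
time: 7.75
ee_pos: [0.493, -0.0695, 0.0471]
tcp_rot: [-180.0, -0.0, 134.6]
ft_force: [-0.3, 0.1, -0.5]
grip_width: 0.461
time: 8.5
ee_pos: [0.493, -0.0694, 0.0471]
tcp_rot: [-180.0, 0.0, 96.1]
ft_force: [-0.1, 0.1, -1.7]
grip_width: 0.465
[  8.04725797  36.77980147  -9.43705422 128.71859327  21.02088893
  15.90721976 -13.75050299] [-1.79977372e+02  5.69097331e-03  9.60700943e+01] [ 0.49300216 -0.0694374   0.047118  ]
```

```bash
python3 -m jog '[{"tx":-0.0104,"ty":0.0196,"tz":0,"ax":0,"ay":0,"az":0},{"tx":-0.0104,"ty":0.0196,"tz":0,"ax":0,"ay":0,"az":0},{"tx":-0.0104,"ty":0.0196,"tz":0,"ax":0,"ay":0,"az":0},{"tx":-0.0104,"ty":0.0196,"tz":0,"ax":0,"ay":0,"az":0},{"tx":-0.0104,"ty":0.0196,"tz":0,"ax":0,"ay":0,"az":0},{"tx":-0.0104,"ty":0.0196,"tz":0,"ax":0,"ay":0,"az":0},{"tx":0,"ty":0,"tz":0.02,"ax":0,"ay":0,"az":0},{"tx":0,"ty":0,"tz":0.012,"ax":0,"ay":0,"az":0},{"tx":0,"ty":0,"tz":0.005,"ax":0,"ay":0,"az":0},{"tx":0,"ty":0,"tz":0,"ax":0,"ay":0,"az":0},{"tx":0,"ty":0,"tz":0,"ax":0,"ay":0,"az":0}]'
python3 - <<'E'
from h import *
s=arm.observe();print(s['qpos'],s['tcp_rot'],s['ee_pos'],s['ft_force'])
cv2.imwrite("pics/side3.png",arm.read_camera("side"));cv2.imwrite("pics/top3.png",arm.read_camera("top"))
crop("pics/side3.png","pics/c5.png",90,170,200,150,4)
crop("pics/top3.png","pics/c6.png",90,100,190,150,4)
E
```

```text
time: 9.42
ee_pos: [0.6156, -0.119, 0.01]
tcp_rot: [-179.9, -0.0, 96.0]
ft_force: [-0.4, 0.1, -0.9]
grip_width: 0.464
[ 13.75020447  44.95477155 -12.23657021 112.13402576  20.66486996
  25.10272484  -7.84598256] [-1.79902641e+02 -2.10981477e-02  9.60015788e+01] [ 0.61559958 -0.11898973  0.00999057] [-0.43692905  0.07217418 -0.94383643]
```

View pics/c5.png

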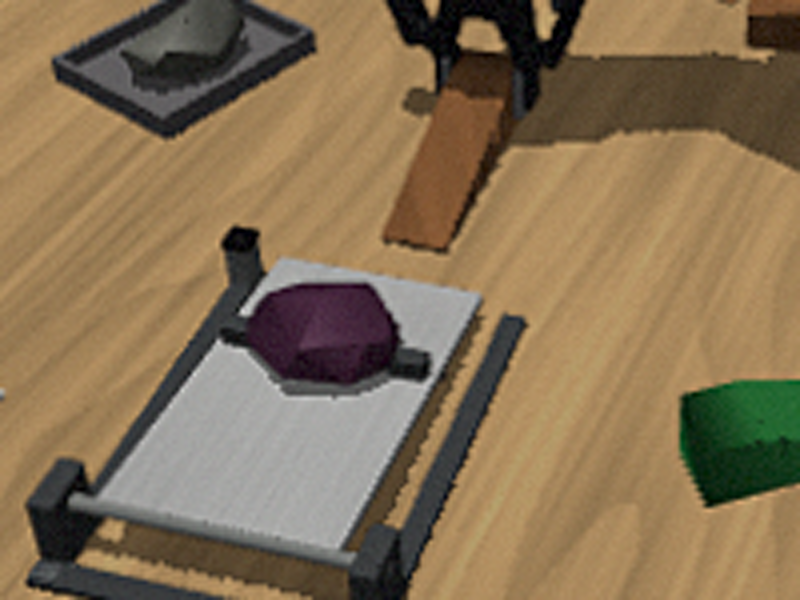

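View pics/c6.png

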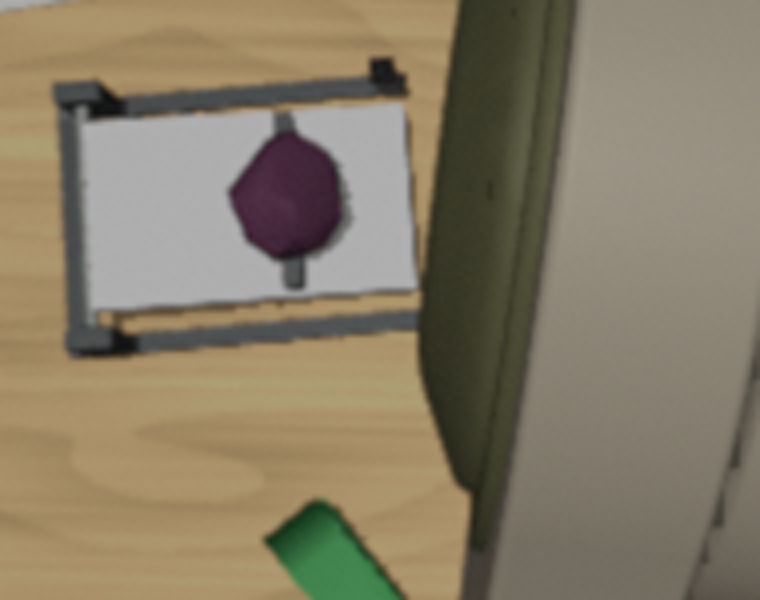

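```bash
python3 - <<'E'
from h import *
np.set_printoptions(precision=4,suppress=True)
g=lambda l:[(90+a/4-.375,170+b/4-.375) for a,b in l]
t=onz("side",g([(385,238),(447,249)]),.0065);print(t,t.mean(0),np.linalg.norm(t[1]-t[0]))
e=onz("side",g([(282,258),(483,297)]),.018);print(e,e.mean(0),np.linalg.norm(e[1]-e[0]),np.degrees(np.arctan2(*(e[0]-e[1])[1::-1])))
d=np.array([np.cos(np.radians(96)),np.sin(np.radians(96)),0]);v=t.mean(0)-e.mean(0)
print("along",v@d,"across",v@np.array([d[1],-d[0],0]))
print(s:=arm.observe()['ee_pos']+.135*d)
m=onz("side",g([(241,239)]),.036); print("mark",m)
E
```

```text
[[0.6174 0.0145 0.0065]
 [0.5794 0.01   0.0065]] [0.5984 0.0123 0.0065] 0.03826840573828408
[[0.6558 0.0631 0.018 ]
 [0.5366 0.0511 0.018 ]] [0.5962 0.0571 0.018 ] 0.11984350499488564 5.745681051350709
along -0.04484532049032579 across -0.0024665385806582753
[0.6022 0.0152 0.0107]
mark [[0.6726 0.0749 0.036 ]]
```

```bash
python3 -m jog '[{"tx":0,"ty":0.001,"tz":0.0024,"ax":0,"ay":0,"az":0},{"tx":0,"ty":0,"tz":0,"ax":0,"ay":0,"az":0},{"tx":0,"ty":0,"tz":0,"ax":0,"ay":0,"az":0}]'
python3 -m jog '[{"tx":0.006,"ty":0,"tz":0,"ax":0,"ay":0,"az":0},{"tx":0.006,"ty":0,"tz":0,"ax":0,"ay":0,"az":0},{"tx":0.006,"ty":0,"tz":0,"ax":0,"ay":0,"az":0},{"tx":0.006,"ty":0,"tz":0,"ax":0,"ay":0,"az":0},{"tx":0.006,"ty":0,"tz":0,"ax":0,"ay":0,"az":0},{"tx":0.006,"ty":0,"tz":0,"ax":0,"ay":0,"az":0},{"tx":0.006,"ty":0,"tz":0,"ax":0,"ay":0,"az":0},{"tx":0.006,"ty":0,"tz":0,"ax":0,"ay":0,"az":0},{"tx":0.006,"ty":0,"tz":0,"ax":0,"ay":0,"az":0},{"tx":0.006,"ty":0,"tz":0,"ax":0,"ay":0,"az":0},{"tx":0,"ty":0,"tz":0,"ax":0,"ay":0,"az":0}]'
python3 - <<'E'
from h import *
s=arm.observe();print(s['tcp_rot'],s['ee_pos'],s['ft_force'])
cv2.imwrite("pics/side4.png",arm.read_camera("side"))
crop("pics/side4.png","pics/c7.png",90,170,200,150,4)
E
```

```text
time: 9.77
ee_pos: [0.6177, -0.1192, 0.0082]
tcp_rot: [180.0, 0.0, 96.0]
ft_force: [-1.4, -1.0, -1.3]
grip_width: 0.463
time: 10.68
ee_pos: [0.6113, -0.0578, 0.0079]
tcp_rot: [180.0, -0.0, 96.0]
ft_force: [0.4, 1.3, -0.9]
grip_width: 0.465
[ 1.79995841e+02 -4.86518882e-02  9.60354985e+01] [ 0.6112721  -0.05776021  0.00787267] [ 0.40070708  1.32601865 -0.9075857 ]
```

View pics/c7.png

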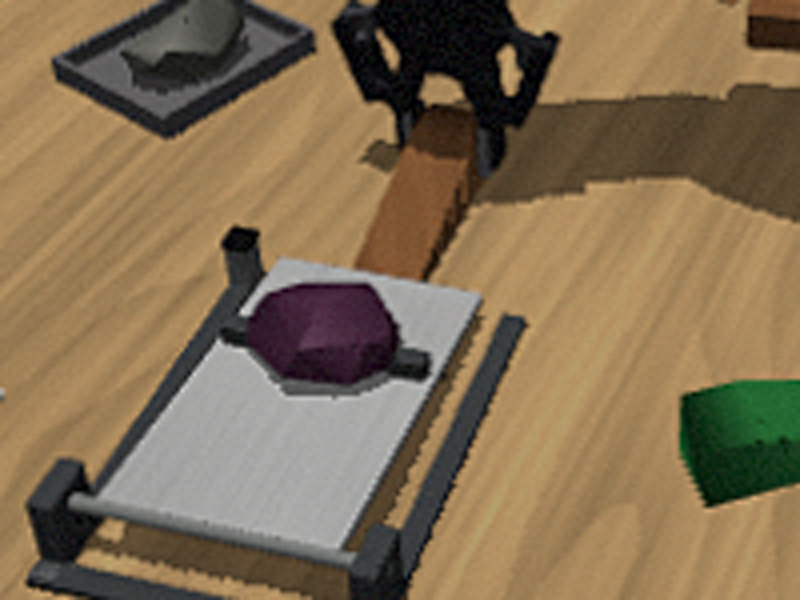

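```bash
for i in 1; do :; done
python3 -m jog '[{"tx":0.002,"ty":0,"tz":0,"ax":0,"ay":0,"az":0},{"tx":0.002,"ty":0,"tz":0,"ax":0,"ay":0,"az":0},{"tx":0,"ty":0,"tz":0,"ax":0,"ay":0,"az":0}]' | grep -E "ee|ft"
python3 -m jog '[{"tx":0.002,"ty":0,"tz":0,"ax":0,"ay":0,"az":0},{"tx":0.002,"ty":0,"tz":0,"ax":0,"ay":0,"az":0},{"tx":0,"ty":0,"tz":0,"ax":0,"ay":0,"az":0}]' | grep -E "ee|ft"
python3 -m jog '[{"tx":0.002,"ty":0,"tz":0,"ax":0,"ay":0,"az":0},{"tx":0.002,"ty":0,"tz":0,"ax":0,"ay":0,"az":0},{"tx":0,"ty":0,"tz":0,"ax":0,"ay":0,"az":0}]' | grep -E "ee|ft"
python3 -m jog '[{"tx":0.002,"ty":0,"tz":0,"ax":0,"ay":0,"az":0},{"tx":0.002,"ty":0,"tz":0,"ax":0,"ay":0,"az":0},{"tx":0,"ty":0,"tz":0,"ax":0,"ay":0,"az":0}]' | grep -E "ee|ft"
python3 -m jog '[{"tx":0.005,"ty":0,"tz":0,"ax":0,"ay":0,"az":0},{"tx":0.005,"ty":0,"tz":0,"ax":0,"ay":0,"az":0},{"tx":0.005,"ty":0,"tz":0,"ax":0,"ay":0,"az":0},{"tx":0.005,"ty":0,"tz":0,"ax":0,"ay":0,"az":0},{"tx":0,"ty":0,"tz":0,"ax":0,"ay":0,"az":0},{"tx":0,"ty":0,"tz":0,"ax":0,"ay":0,"az":0}]' | grep -E "ee|ft|rot|grip"
python3 - <<'E'
from h import *
s=arm.observe();print(s['tcp_rot'],s['ee_pos'],s['ft_force'])
cv2.imwrite("pics/side5.png",arm.read_camera("side"))
crop("pics/side5.png","pics/c8.png",90,170,200,150,4)
E
```

```text
ee_pos: [0.6109, -0.0555, 0.0078]
ft_force: [-0.1, 0.2, -0.2]
ee_pos: [0.6105, -0.0525, 0.0079]
ft_force: [1.1, -2.9, -0.3]
ee_pos: [0.6101, -0.0483, 0.0079]
ft_force: [1.0, -4.7, -1.7]
ee_pos: [0.6096, -0.044, 0.0078]
ft_force: [0.1, -2.5, -2.6]
ee_pos: [0.6074, -0.0223, 0.0077]
tcp_rot: [-180.0, -0.1, 96.0]
ft_force: [0.2, 1.3, -3.9]
grip_width: 0.466
[-1.79990805e+02 -7.15174412e-02  9.60318166e+01] [ 0.60741388 -0.0222504   0.00772124] [ 0.17586133  1.2739499  -3.90946954]
```

View pics/c8.png

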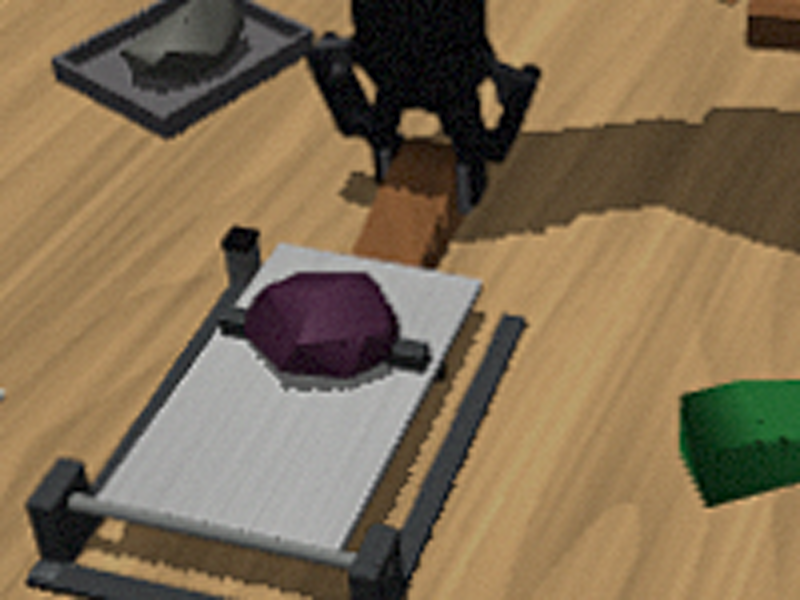

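```bash

python3 -m jog '[{"tx":0.005,"ty":0,"tz":0,"ax":0,"ay":0,"az":0},{"tx":0.005,"ty":0,"tz":0,"ax":0,"ay":0,"az":0},{"tx":0.005,"ty":0,"tz":0,"ax":0,"ay":0,"az":0},{"tx":0.005,"ty":0,"tz":0,"ax":0,"ay":0,"az":0},{"tx":0.002,"ty":0,"tz":0,"ax":0,"ay":0,"az":0},{"tx":0,"ty":0,"tz":0,"ax":0,"ay":0,"az":0},{"tx":0,"ty":0,"tz":0,"ax":0,"ay":0,"az":0}]' | grep -E "ee|ft|rot|grip"
python3 - <<'E'
from h import *
ims=[arm.read_camera("side") for _ in range(4)]
cv2.imwrite("pics/side6.png",np.mean(ims,0).astype(np.uint8))
cv2.imwrite("pics/top6.png",arm.read_camera("top"))
crop("pics/side6.png","pics/c9.png",130,210,100,75,8)
crop("pics/side3.png","pics/c9a.png",130,210,100,75,8)
s=arm.observe();print(s['time'],s['ee_pos'])
for P in([.657,.063],[.537,.051]): print(proj("side",[[*P,z] for z in(.018,.028,.036)]))
E
```

```text
ee_pos: [0.6052, -0.0008, 0.0078]
tcp_rot: [-180.0, -0.1, 96.0]
ft_force: [-0.2, 0.8, -3.8]
grip_width: 0.463
13.1167 [ 0.60529643 -0.00175941  0.00780678]
[[159.69240937 233.9681032 ]
 [159.22527637 230.58326118]
 [158.84711351 227.84616603]]
[[210.22374935 243.79441578]
 [210.05696385 240.38735696]
 [209.92187313 237.63174857]]
```

View pics/c9.png

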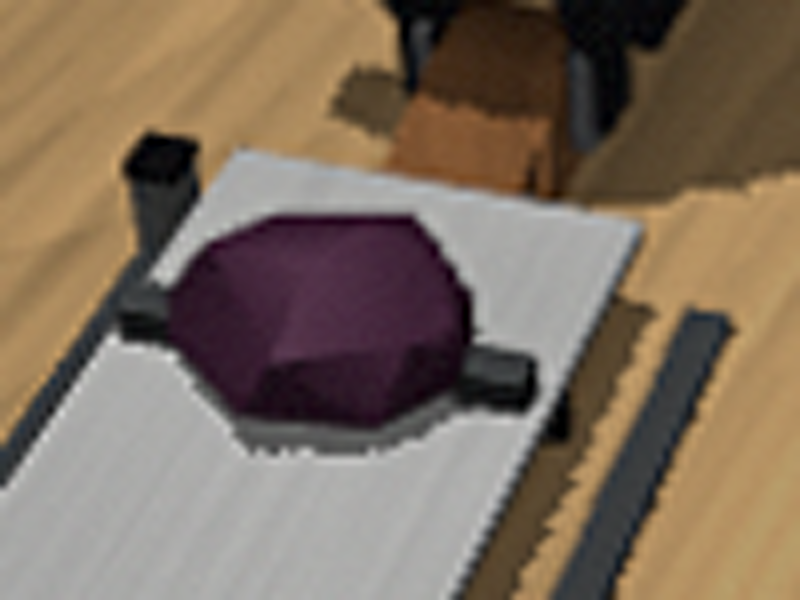

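View pics/c9a.png

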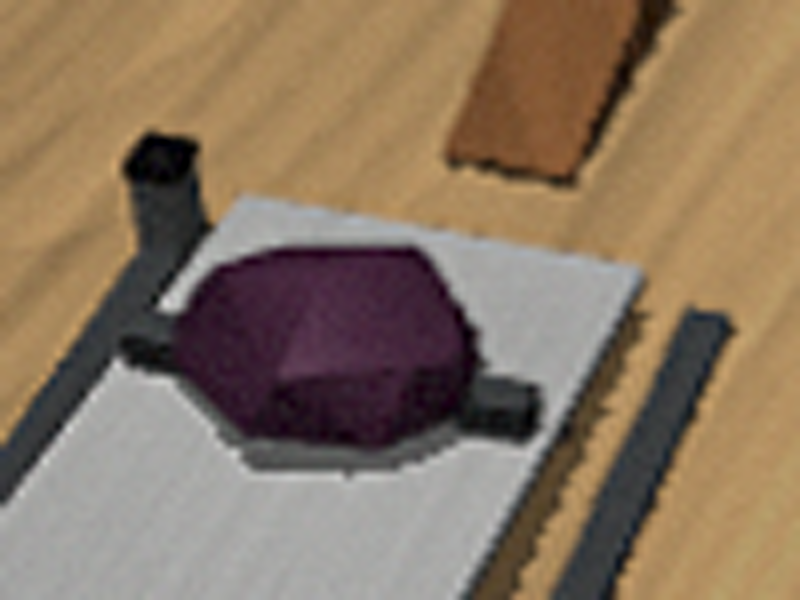

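```bash
cat >> h.py <<'E'
def edge_rows(path,cols=range(163,178)):
    b=cv2.imread(path)[:,:,0].astype(float); out=[]
    for c in cols:
        p=cv2.GaussianBlur(b,(3,3),0)[215:250,c]
        bot=np.argmax(p>150); hi=np.median(p[bot+1:bot+4]); lo=np.median(p[max(bot-7,0):bot-2]); t=(hi+lo)/2
        k=np.argmax(p>t); out.append(215+k-1+(t-p[k-1])/(p[k]-p[k-1]))
    return np.polyfit(np.array(cols)-170,out,1)
def corner_pred(pv,deg=96.2,L=.2):
    pass
E
python3 - <<'E'
from h import *
for cols in (range(163,177),range(199,208)):
    print([np.round(np.polyval(edge_rows(f"pics/side{i}.png",cols),np.mean(cols)-170),3) for i in (0,3,4,5,6)])
# predicted shift for level edge: point at radius ~.2 from hinge axis at ~z? top at level .036, start .018
c,s=np.cos(np.radians(96.2)),np.sin(np.radians(96.2))
E0=np.array([.5975,.0555]); 
for off in(+.035,-.045):
    for hz in(.032,.036):
        r=np.hypot(.2,.036-hz)
        res=[]
        for z in (.018,.034,.035,.036,.037):
            # horizontal distance from hinge
            hd=np.sqrt(.2**2+(.036-hz)**2-(z-hz)**2)
            d0=np.sqrt(.2**2+(.036-hz)**2-(.018-hz)**2)
            P=E0+off*np.array([s,-c])-(hd-d0)*np.array([c,s])
            Q=P+.004*np.array([s,-c])
            a,b=proj("side",[[*P,z],[*Q,z]])
            if z==.018: col=a[0]
            sl=(b[1]-a[1])/(b[0]-a[0]); res.append(a[1]+sl*(col-a[0]))
        print(off,hz,np.round(np.array(res)-res[0],3),col)
E
```

```text
[np.float64(233.68), np.float64(235.267), np.float64(235.252), np.float64(232.023), np.float64(229.799)]
[np.float64(241.578), np.float64(241.555), np.float64(241.524), np.float64(237.968), np.float64(235.553)]
0.035 0.032 [ 0.    -5.471 -5.803 -6.133 -6.463] 170.19067502372974
0.035 0.036 [ 0.    -5.571 -5.91  -6.247 -6.583] 170.19067502372974
-0.045 0.032 [ 0.    -5.555 -5.892 -6.228 -6.562] 203.83737173776396
-0.045 0.036 [ 0.    -5.657 -6.001 -6.343 -6.684] 203.83737173776396
```

```bash

python3 -m jog '[{"tx":0.0025,"ty":0,"tz":0,"ax":0,"ay":0,"az":0},{"tx":0.0025,"ty":0,"tz":0,"ax":0,"ay":0,"az":0},{"tx":0,"ty":0,"tz":0,"ax":0,"ay":0,"az":0},{"tx":0,"ty":0,"tz":0,"ax":0,"ay":0,"az":0},{"tx":0,"ty":0,"tz":0,"ax":0,"ay":0,"az":0}]' | grep -E "ee|ft|rot|grip"
python3 - <<'E'
from h import *
ims=[arm.read_camera("side") for _ in range(4)]
cv2.imwrite("pics/side7.png",np.mean(ims,0).astype(np.uint8))
s=arm.observe();print(s['time'],s['ee_pos'],s['ft_force'])
for cols in (range(163,177),range(166,174),range(199,208)):
    print([np.round(np.polyval(edge_rows(f"pics/side{i}.png",cols),np.mean(cols)-170),3) for i in (0,3,4,6,7)])
crop("pics/side7.png","pics/c10.png",130,210,100,75,8)
# plate top brightness boundary of left side edge vs post: expected level pixel of corners
E
```

```text
ee_pos: [0.6048, 0.0029, 0.0078]
tcp_rot: [-180.0, 0.0, 95.9]
ft_force: [-0.2, -2.4, -2.7]
grip_width: 0.463
13.7333 [0.60481141 0.00289062 0.00783755] [ 0.35028855 -3.07102809 -3.91322309]
[np.float64(233.68), np.float64(235.267), np.float64(235.252), np.float64(229.799), np.float64(229.207)]
[np.float64(232.788), np.float64(235.351), np.float64(235.338), np.float64(229.806), np.float64(229.358)]
[np.float64(241.578), np.float64(241.555), np.float64(241.524), np.float64(235.553), np.float64(235.332)]
```

View pics/c10.png

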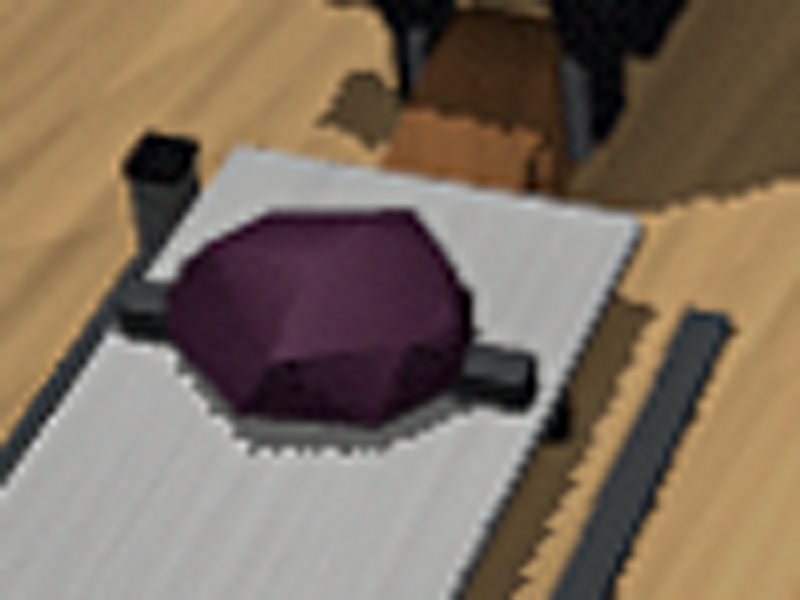

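```bash

python3 -m jog '[{"tx":0.0015,"ty":0,"tz":0,"ax":0,"ay":0,"az":0},{"tx":0,"ty":0,"tz":0,"ax":0,"ay":0,"az":0},{"tx":0,"ty":0,"tz":0,"ax":0,"ay":0,"az":0},{"tx":0,"ty":0,"tz":0,"ax":0,"ay":0,"az":0}]' | grep -E "ee|ft|rot|grip"
python3 -m jog '[{"tx":0,"ty":0,"tz":0,"ax":0,"ay":0,"az":0},{"tx":0,"ty":0,"tz":0,"ax":0,"ay":0,"az":0},{"tx":0,"ty":0,"tz":0,"ax":0,"ay":0,"az":0},{"tx":0,"ty":0,"tz":0,"ax":0,"ay":0,"az":0},{"tx":0,"ty":0,"tz":0,"ax":0,"ay":0,"az":0},{"tx":0,"ty":0,"tz":0,"ax":0,"ay":0,"az":0}]' -1 | grep -E "ee|ft|rot|grip"
python3 - <<'E'
from h import *
ims=[arm.read_camera("side") for _ in range(4)]
cv2.imwrite("pics/side8.png",np.mean(ims,0).astype(np.uint8))
s=arm.observe();print(s['time'],s['ee_pos'],s['ft_force'],s['grip_width'])
for cols in (range(163,177),range(166,174),range(199,208)):
    print([np.round(np.polyval(edge_rows(f"pics/side{i}.png",cols),np.mean(cols)-170),3) for i in (3,4,7,8)])
E
```

```text
ee_pos: [0.6046, 0.0046, 0.0078]
tcp_rot: [-180.0, -0.0, 95.9]
ft_force: [0.2, -1.6, -3.4]
grip_width: 0.467
ee_pos: [0.6047, 0.0047, 0.0079]
tcp_rot: [180.0, -0.0, 95.9]
ft_force: [-0.4, 0.9, 0.4]
grip_width: 1.003
14.7667 [0.60467668 0.0045265  0.00787023] [ 0.66496863 -0.03266914 -0.10367772] 1.0038428650807059
[np.float64(235.267), np.float64(235.252), np.float64(229.207), np.float64(228.802)]
[np.float64(235.351), np.float64(235.338), np.float64(229.358), np.float64(228.751)]
[np.float64(241.555), np.float64(241.524), np.float64(235.332), np.float64(235.241)]
```

```bash

python3 -m jog '[{"tx":0,"ty":0,"tz":-0.01,"ax":0,"ay":0,"az":0},{"tx":0,"ty":0,"tz":-0.02,"ax":0,"ay":0,"az":0},{"tx":0,"ty":0,"tz":-0.02,"ax":0,"ay":0,"az":0},{"tx":0,"ty":0,"tz":-0.03,"ax":0,"ay":0,"az":0},{"tx":0,"ty":0,"tz":-0.03,"ax":0,"ay":0,"az":0},{"tx":-0.03,"ty":0,"tz":-0.01,"ax":0,"ay":0,"az":0},{"tx":-0.035,"ty":0,"tz":0,"ax":0,"ay":0,"az":0},{"tx":-0.035,"ty":0,"tz":0,"ax":0,"ay":0,"az":0},{"tx":-0.035,"ty":0,"tz":0,"ax":0,"ay":0,"az":0},{"tx":-0.035,"ty":0,"tz":0,"ax":0,"ay":0,"az":0},{"tx":-0.035,"ty":0,"tz":0,"ax":0,"ay":0,"az":0},{"tx":-0.035,"ty":0,"tz":0,"ax":0,"ay":0,"az":0}]' | grep -E "ee|ft|rot|grip"
python3 -m jog '[{"tx":-0.035,"ty":0,"tz":0,"ax":0,"ay":0,"az":0},{"tx":-0.035,"ty":0,"tz":0,"ax":0,"ay":0,"az":0},{"tx":-0.03,"ty":0,"tz":0,"ax":0,"ay":0,"az":0},{"tx":0,"ty":0,"tz":0,"ax":0,"ay":0,"az":0},{"tx":0,"ty":0,"tz":0,"ax":0,"ay":0,"az":0}]' | grep -E "ee|ft|rot|grip"
python3 - <<'E'
from h import *
ims=[arm.read_camera("side") for _ in range(6)]
cv2.imwrite("pics/side9.png",np.mean(ims,0).astype(np.uint8))
cv2.imwrite("pics/top9.png",arm.read_camera("top"))
s=arm.observe();print(s['time'],s['ee_pos'],s['ft_force'],s['grip_width'])
for cols in (range(163,177),range(166,174),range(199,208)):
    print([np.round(np.polyval(edge_rows(f"pics/side{i}.png",cols),np.mean(cols)-170),3) for i in (3,4,8,9)])
crop("pics/side9.png","pics/c11.png",120,200,120,90,6)
crop("pics/top9.png","pics/c12.png",90,100,190,130,4)
E
```

```text
ee_pos: [0.6293, -0.2361, 0.1288]
tcp_rot: [180.0, 0.0, 95.9]
ft_force: [0.7, -1.0, 0.5]
grip_width: 0.998
ee_pos: [0.6389, -0.3363, 0.1281]
tcp_rot: [-180.0, 0.0, 95.7]
ft_force: [0.0, 0.8, 0.7]
grip_width: 1.001
16.5333 [ 0.64016504 -0.332296    0.12815204] [-0.72452589 -0.36444014  0.45675472] 1.0027686510769396
[np.float64(235.267), np.float64(235.252), np.float64(228.802), np.float64(229.298)]
[np.float64(235.351), np.float64(235.338), np.float64(228.751), np.float64(229.339)]
[np.float64(241.555), np.float64(241.524), np.float64(235.241), np.float64(235.233)]
```

View pics/c11.png

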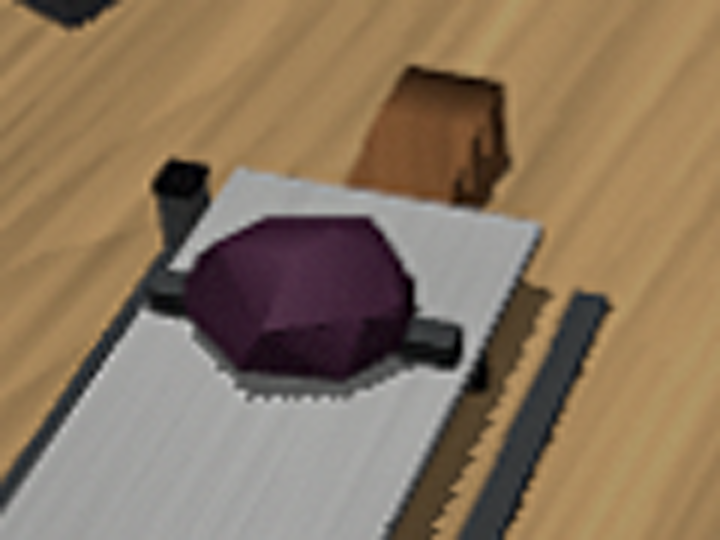

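View pics/c12.png

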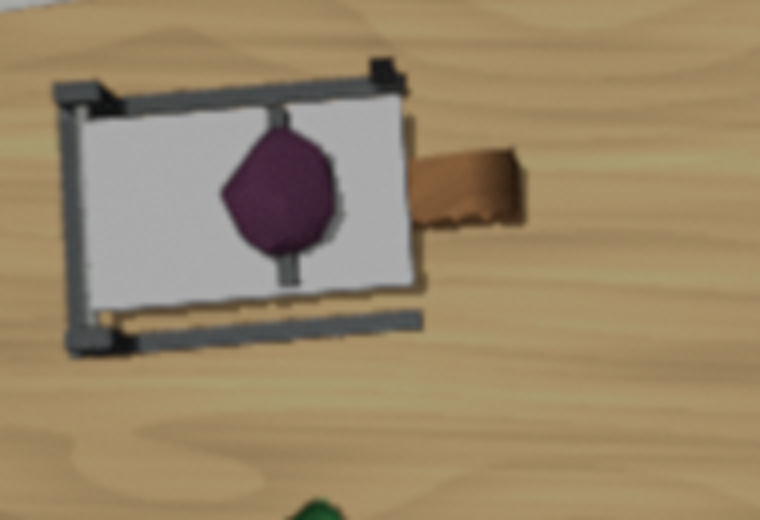

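```bash
python3 - <<'E'
from h import *
np.set_printoptions(precision=4,suppress=True)
f=lambda l:[(90+a/4-.375,100+b/4-.375) for a,b in l]
h=onz("top",f([(515,148),(521,222)]),.04);e=onz("top",f([(404,94),(416,284)]),.036)
ex=(e[0]-e[1])/np.linalg.norm(e[0]-e[1]); ey=np.array([-ex[1],ex[0],0]);v=h.mean(0)-e.mean(0)
print(h,e,"w",np.linalg.norm(h[0]-h[1]),np.linalg.norm(e[0]-e[1]),"along",v@ey,"across",v@ex,np.degrees(np.arctan2(ex[1],ex[0])))
g=lambda l:[(120+a/6-.42,200+b/6-.42) for a,b in l]
h=onz("side",g([(410,66),(502,83)]),.04);e=onz("side",g([(236,168),(542,224)]),.036)
ex=(e[0]-e[1])/np.linalg.norm(e[0]-e[1]); ey=np.array([-ex[1],ex[0],0]);v=h.mean(0)-e.mean(0)
print(h,e,"w",np.linalg.norm(h[0]-h[1]),np.linalg.norm(e[0]-e[1]),"along",v@ey,"across",v@ex)
E
```

```text
[[ 0.6244 -0.0124  0.04  ]
 [ 0.5776 -0.0178  0.04  ]] [[0.6582 0.0591 0.036 ]
 [0.5376 0.0464 0.036 ]] w 0.04710082567827139 0.12129578988591433 along -0.06780235999998588 across -0.004018227221967212 6.0202068833442155
[[ 0.6239 -0.0128  0.04  ]
 [ 0.5858 -0.0164  0.04  ]] [[0.6573 0.0621 0.036 ]
 [0.538  0.0489 0.036 ]] w 0.03829661372111123 0.12005212098911923 along -0.07043529897916055 across -0.0006479498382123454
```

```bash
python3 -c "
from station import arm;print(arm.job_done())"
```

```text
the job is handed in; nothing more can be done
None
```

I slid the tall wooden wedge thin end first and flat on the bench, straight under the middle of the plate's free edge. It now holds the plate level with the black mark to within about 0.5 mm, as far as the pictures show. The wedge is released, the arm is clear, and the job was handed in at about 16.5 s.

Last checks, made after letting go and backing away:

| Check | Result | Target |
|---|---|---|
| Edge rise in side view, two places | 6.0 px and 6.3 px, so top at about 35.5–36 mm | 6.1–6.3 px, 36 mm |
| Heel sticking out from the edge, side view | 70 mm | 70 mm |
| Heel sticking out from the edge, top view | 68 mm | 70 mm |
| Wedge off the middle of the edge, side view | 0.6 mm | 0 |
| Wedge off the middle of the edge, top view | 4 mm | 0 |

- **Sideways position:** the two views disagree. The top view gave a wedge width of 47 mm instead of 40, so it probably took in a side face or shadow, and I trusted the side view.
- **Depth:** the push force first rose at a point that put the right depth about 1 mm further in than where I stopped. That is worth about 0.3 mm of height.
- **Steadiness:** between letting go and backing away, the edge reading changed by about 0.5 px at one place and 0.01 px at the other. I took the 0.5 px to be reading noise from the changed background, not the plate moving.

The wrist force readings I saw stayed below 6 N, and I did not touch the look-alikes.

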